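# Open a tight paint jar in its bench holder

## Task

Stand the square blue-and-white paint jar, still capped, fully down in the square pocket of the plywood holder so that it cannot turn. Then unscrew its tight black cap anticlockwise just until the threads let go (a little under a quarter turn, white line on the cap from the red dot to the green dot), lift the cap straight off and finish while holding it level, still, and two or three centimetres above the open mouth, with the jar left standing home in the holder. Do not knock the jar over or disturb the small things around.

Things in the scene. Friction and masses are not known exactly. Their poses are not given: they have to be found in the camera images.
- jar: White square paint jar with a blue band, 0.25 to 0.5 kg, loose on the bench. Origin: centre of the underside; z up. Body 56x56 mm, sides along x and y, z=0 to 50 mm; shoulder 48 mm wide to 54 mm; neck 34 mm wide (ridges 43) to the rim at 72 mm. Dots on the body's top: red at 45 degrees (from x towards y) = closed, green at 125 = open. On the bare bench it spins with the cap.
- cap: Black round screw cap on the jar, 52 mm wide, 20 mm high. Origin: centre of its lower edge, 57.5 mm above the jar's underside when closed; z up. White line on top at 45 degrees from its x towards y. Tight: up to about 0.4 N m to turn, held by three inner lugs under ridges on the neck and pushed up by a sprung seal. Grip the skirt from above, fingertips no lower than its lower edge.
- cap_rim (a point): Centre of the cap's lower edge (the cap's origin). Turn of the cap = cap yaw minus jar yaw, anticlockwise from above: 0 to 0.2 rad at the start. Turning, the cap rises 1.9 mm per rad; the lugs come free at about 1.07 rad and the seal pushes it up 2 mm more; it lifts off freely from 1.1 to 1.65 rad (aim at 1.4, the green dot); hard stop at about 1.7. Lifting before 1.05 lifts the jar.
- cap_mark (a point): Outer end of the white line on the cap's top, 23.5 mm from the cap's axis, 20 mm above its lower edge.
- jar_mouth (a point): Centre of the jar's rim, 72 mm above its underside. The cap's lower edge is 14.5 mm below it when the cap is on.
- holder: Plywood block 130x130 mm, 26 mm high, screwed down to the bench. Origin: centre of the underside; sides along its x and y. In its top is a centred square pocket, 61 mm wide, 18 mm deep, sides along x and y, with a 4 mm chamfer; the jar fits it in any of the four quarter turns with 2.5 mm to spare on each side, and its body then stands 32 mm proud.
- holder_seat (a point): Centre of the pocket's floor, 8 mm above the bench.
- dye_bottle: small blue squeeze bottle with a white cap, 33 mm wide, 98 mm high; a bystander, loose, to be left alone. Origin: centre of the underside.
- small_jar: round clear glass jar with a green lid, 54 mm wide, 92 mm high (not the paint jar); a bystander, loose, to be left alone. Origin: centre of the underside.
- canister: small white film canister with a black lid, 35x40 mm, 51 mm high; a bystander, loose, to be left alone. Origin: centre of the underside.
- clay_whistle: small brown clay figure, 30x46 mm, 46 mm high; a bystander, loose, to be left alone. Origin: centre of the underside.

How it is judged (in metres and radians):
On the way, in this order (a step that is already met when the one before it is completed fails the run):
1. the capped jar stands fully down in the holder's pocket (z of jar in the frame of holder_seat below 0.004 m and horizontal distance between jar and holder_seat below 0.007 m and angle between jar's own z axis and vertical below 0.06 rad and z of cap_rim in the frame of jar_mouth below -0.008 m and angle between the x axis of cap and the x axis of jar, either way round below 0.7 rad), for 0.2 s.
2. the cap, still on the neck, is turned anticlockwise until its lugs are free, the jar staying in the pocket (z of jar in the frame of holder_seat below 0.004 m and horizontal distance between jar and holder_seat below 0.007 m and angle between jar's own z axis and vertical below 0.06 rad and angle between the x axis of cap and the x axis of jar, either way round above 0.95 rad and z of cap_rim in the frame of jar_mouth below 0 m), for 0.1 s.
At the end, for the whole second after the job is handed in: Jar upright and fully down in the pocket (4 mm in height, 7 mm sideways, 0.06 rad); cap gripped, still, touching only the fingers, lower edge 5 to 50 mm above the mouth, within 20 mm sideways and 0.2 rad of level; fingers off the jar (z of jar in the frame of holder_seat below 0.004 m and horizontal distance between jar and holder_seat below 0.007 m and angle between jar's own z axis and vertical below 0.06 rad and contact force between the fingers and cap above 1 N and contact force between each of cap, the fingers and jar below 0.05 N and z of cap_rim in the frame of jar_mouth between 0.005 and 0.05 m and horizontal distance between cap_rim and jar_mouth below 0.02 m and angle between cap's own z axis and vertical below 0.2 rad and linear speed of cap below 0.02 m/s); the arm keeps its last pose, push and grip.
It fails at once if the cap, still on the neck, is forced hard against the stop beyond the green dot (x of cap_mark in the frame of jar below -0.0194 m and z of cap_rim in the frame of jar_mouth below 0 m and horizontal distance between cap_rim and jar_mouth below 0.01 m).
It fails at once if the jar is knocked over (angle between jar's own z axis and vertical above 0.6 rad).
It fails at once if a small thing standing around is pushed away or knocked over (distance of any of dye_bottle, small_jar, canister, clay_whistle from where it was at the start of the episode above 0.03 m or angle between any of dye_bottle, small_jar, canister, clay_whistle's own z axis and vertical above 0.5 rad).
It also fails if it takes over 51 s, if anything falls off the work surface, if the arm or the gripper's body presses on something with over 40 N, if the wrist force passes 120 N, or if a joint passes its speed limit or range.

## Robot

A 6-joint arm with a two-finger parallel gripper is mounted at the origin on a cart in front of the work surface, level with it; the furniture and walls round the work are solid. World frame = base frame: x ahead of the robot, y to its left, z up, the work surface at z = 0. Lengths are in mm, angles in rad, forces in N, time in s.
With the tool pointing down it reaches from about 275 to 825 mm from the base axis. Payload 4.9 kg.
Tool frame: the origin (TCP) lies on the front face of the gripper's body, between the roots of the fingers; the fingertips stand 73 mm ahead of it and the grasp point (between the pads) lies 54 mm ahead of it (grasp_offset is the distance from the TCP to the grasp point, in mm); z points along the fingers, y is the line along which they close (so a half turn about z gives the same grasp; the last joint's range is limited). The gripper opens to 85 mm and grips with 20 to 120 N. Pads are 22 mm wide; open, the fingers measure 114 mm over their backs; the gripper's body (76 mm by 85 mm) begins 54 mm behind the grasp point. The pads swing forward as they close: fully open they stand 13 mm farther back than shut.
Start: joints at [-1.46, 0.326, -0.193, 1.052, 0, 1.437], TCP at [133.31, -533.617, 303.881] pointing down, gripper open.
Joint ranges: [-2.65, 2.65], [-0.97, 1.79], [-1.3, 1.35], [-1.93, 2.1], [-1.47, 1.37], [-3.14, 3.14]. Speed limits (rad/s): [2.57, 2.57, 3.14, 3.14, 3.14, 3.14].

## Interface

Orientations are given as a unit quaternion [w, x, y, z].
In Python, from plant import get_obs, read_camera, camera_model, finish_job, grasp_offset gives the robot as it stands. The module is installed in compiled form; this text tells all that it offers.
- The arm moves only by the tool step_arm, never from a script. Its argument "moves" is a list of rows, each a list of 7 numbers: the finger opening in mm, from 0 to 85.4, then the shift along the tool's x, y, z in mm, then the turn, a rotation vector about the tool's x, y, z in rad. In form: [[jaw, tx, ty, tz, ax, ay, az], ...]. A call has 1 to 20 rows; each row shifts and turns the commanded pose from where the row before left it, along the tool's axes as they then stand; what a row does not reach is not made up. A row lasts 1/10 s, in which the tool goes at most 50 mm and 8.59 degrees, less where a joint would pass 70% of its speed; a pose out of reach is approached as far as the arm can. A call with a gripper value outside its range is refused whole. The fingers move at their own pace and stop on an object; "grip_force" is the grip in N (left out, the last holds). Time passes only in rows, so rows that do not move let the fingers close. It gives the time, the measured TCP pose, the force, the opening and the grip force at its end, in the units of the state.
- get_obs(): the state, without advancing time (a new reading comes with each control period).
- read_camera(name): name is "scene" or "top"; returns the picture (420x560x3 uint8, red, green, blue); there is no depth.
- camera_model(name): a dict with "fovy" (degrees; the focal length in pixels is half the picture's height over the tangent of half this angle, whatever the lens; pixels are square), "cx", "cy" (the principal point, pixels), "cam_to_world" (4x4, takes a point from camera to world coordinates). Camera axes: x right, y down, z forward; pixel columns grow to the right and rows downward; lengths in mm; the calibration is good to about 2 mm. A picture is of the moment at which its call begins. camera_model takes no time and is no camera call.
- finish_job(): hands the job in; it is judged then, once.
The state is a dict: "clock": time; "q": joint angles; "joint_velocities": joint speeds; "joint_efforts": joint torques, N m; "position": TCP position; "ee_rot": TCP orientation; "ft_force": force on the tool from outside, world axes, zero at the start; "wrist_torque": the same for the moment, N m; "grip_width": opening from 0.0 (shut) to 1.0 (fully open); "gripper_force": force on a finger pad.
Only numpy, scipy, OpenCV 4.12 (cv2) and the standard library are available. Lean on these libraries where they do the work, as an engineer would, in place of code of your own. Each camera call takes 0.05 s, during which the arm holds its last target. There are 200 camera calls.

## Working session

There is one attempt and no reset: what is moved stays moved. The work goes in short steps, Python scripts to look and compute and a tool call to move; the robot and the scene stay as the last step left them, time stands still between calls to the robot, and variables do not carry over. Pictures are saved under pics/ and viewed, at most 10 in all, crops included, and the job is handed in when it is done.

Besides the shell and the picture viewer there is one more tool, called after "Request:" as a command line: name --pt "numbers of a row" for each row, then --argument value for the rest. step_arm: Moves the arm, as the interface text tells. Its arguments: {"type":"object","properties":{"moves":{"type":"array"},"grip_force":{"type":"number"}},"required":["moves"]}

```bash
mkdir -p pics
python3 - <<'E'
from plant import *
import cv2,numpy as np
o=get_obs(); print(o)
for n in("scene","top"):
    im=read_camera(n); cv2.imwrite(f"pics/{n}0.png",im[:,:,::-1]); 
    m=camera_model(n); print(n,m)
try: print(grasp_offset() if callable(grasp_offset) else grasp_offset)
except Exception as e: print(e)
E
```

```text
{'clock': 0.0, 'q': array([-1.46018563e+00,  3.26957379e-01, -1.93612302e-01,  1.05201168e+00,
       -1.25047288e-05,  1.43659650e+00]), 'joint_velocities': array([-8.35204166e-04,  9.74846079e-05,  8.91018982e-05,  1.87788488e-03,
       -5.52220292e-04,  1.92730205e-04]), 'joint_efforts': array([-1.66384587e-03, -4.43401408e+01,  2.62438846e+01,  1.55437313e-02,
       -2.47095941e-04,  4.47181236e-06]), 'position': array([ 133.2603218 , -533.12213465,  303.08359933]), 'ee_rot': array([-8.92531042e-04,  9.92517429e-01,  1.22099779e-01,  4.27470542e-06]), 'ft_force': array([-0.0148562 , -0.92734354, -0.27777408]), 'wrist_torque': array([ 0.0195124 , -0.03136612, -0.00147209]), 'gripper_force': 0.0, 'grip_width': 1.0000427104453182}
scene {'fovy': 52.670465596251724, 'cx': 276.2369073980829, 'cy': 210.65118951050522, 'cam_to_world': array([[ 8.37026146e-01, -3.88306860e-01,  3.85493208e-01,
         2.74398352e+02],
       [-5.47149047e-01, -5.99011999e-01,  5.84647369e-01,
        -4.35973877e+02],
       [ 3.89247322e-03, -7.00287375e-01, -7.13850433e-01,
         7.05364654e+02],
       [ 0.00000000e+00,  0.00000000e+00,  0.00000000e+00,
         1.00000000e+00]])}
top {'fovy': 57.365299865544436, 'cx': 279.9754831672335, 'cy': 207.55748503148132, 'cam_to_world': array([[ 2.23571281e-02, -9.92721586e-01,  1.18338545e-01,
         5.35559324e+02],
       [-9.98914925e-01, -2.70185486e-02, -3.79337727e-02,
         7.32598452e+01],
       [ 4.08550108e-02, -1.17362048e-01, -9.92248466e-01,
         9.69253581e+02],
       [ 0.00000000e+00,  0.00000000e+00,  0.00000000e+00,
         1.00000000e+00]])}
53.900000000000006
```

View pics/top0.png

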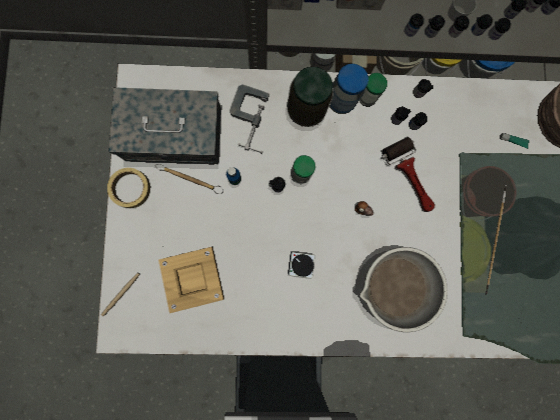

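View pics/scene0.png

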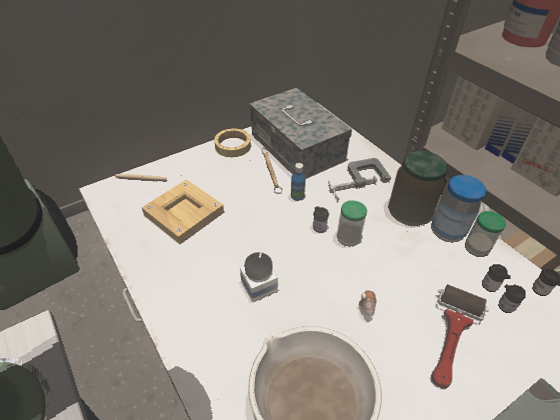

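The top view shows the jar at about (302,265) and the holder at about (191,280). The dye bottle is at (233,176), the canister at (278,184), the small jar at (303,169) and the whistle at (364,208). I'll enlarge both cameras' views of the jar and holder.

```bash
cat > h.py <<'E'
from plant import *
import cv2,numpy as np
def K(n):
    m=camera_model(n); f=210/np.tan(np.radians(m["fovy"])/2)
    return f,m["cx"],m["cy"],np.array(m["cam_to_world"])
def unproj(n,u,v,z):
    f,cx,cy,T=K(n); d=T[:3,:3]@np.array([(u-cx)/f,(v-cy)/f,1]); c=T[:3,3]
    return c+d*(z-c[2])/d[2]
def proj(n,p):
    f,cx,cy,T=K(n); q=T[:3,:3].T@(np.array(p)-T[:3,3]); return np.array([cx+f*q[0]/q[2],cy+f*q[1]/q[2]])
def crop(im,x,y,w,h,k):
    return cv2.resize(im[y:y+h,x:x+w],None,fx=k,fy=k,interpolation=cv2.INTER_CUBIC)
E
python3 - <<'E'
import cv2,numpy as np
from h import crop
t=cv2.imread("pics/top0.png");s=cv2.imread("pics/scene0.png")
a=crop(t,275,240,50,50,8);b=crop(t,150,235,80,80,5)
c=crop(s,228,242,60,60,6.67)[:400,:400]
cv2.imwrite("pics/c1.png",np.hstack([a,b]))
cv2.imwrite("pics/c2.png",np.hstack([crop(s,230,240,60,60,6),crop(s,135,175,100,72,4)[:, :,:] if 0 else cv2.resize(s[175:247,135:235],(500,360),interpolation=cv2.INTER_CUBIC)])[:, :800])
E
```

```text
(no output)
```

View pics/c1.png

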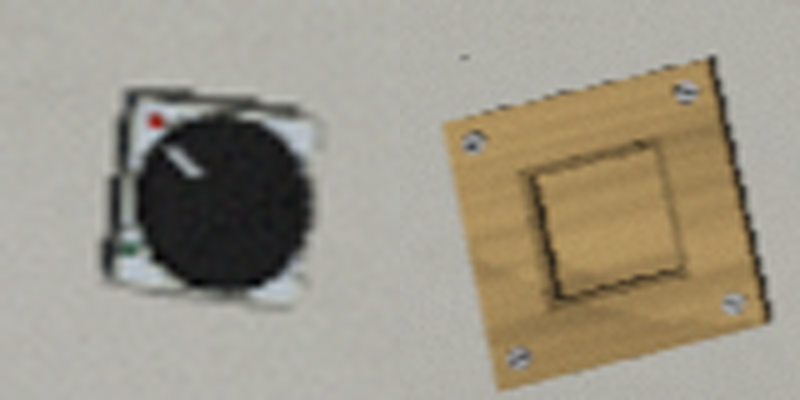

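View pics/c2.png

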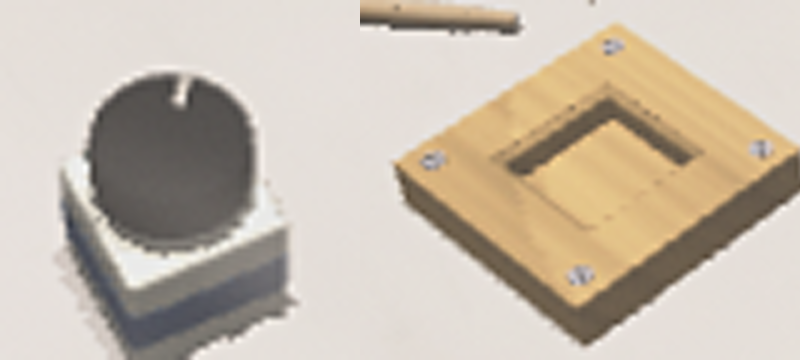

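The top crop shows the jar body's top corners at about (135,100), (318,122), (295,302) and (115,280), with the red dot at (155,121). The holder corners are at (42,122), (314,57), (367,322) and (100,388) in its own panel. The scene crop gives the same points for cross-checking.

Run:
```python
from h import *
def pts(n,L,k,off,z): return np.array([unproj(n,(x+.5)/k-.5+off[0],(y+.5)/k-.5+off[1],z) for x,y in L])
def rep(name,P):
    print(name,P.round(1)[:,:2].tolist(),"mean",P.mean(0).round(1),
    "sides",np.linalg.norm(np.roll(P,-1,0)-P,axis=1).round(1),
    "ang",np.degrees([np.arctan2(*(b-a)[[1,0]]) for a,b in zip(P,np.roll(P,-1,0))]).round(1))
rep("jar top",pts("top",[(135,100),(318,122),(295,302),(115,280)],8,(275,240),50))
rep("holder top",pts("top",[(42,122),(314,57),(367,322),(100,388)],5,(150,235),26))
rep("pocket",pts("top",[(125,172),(257,143),(287,270),(157,299)],5,(150,235),26))
rep("cap top/dots",np.vstack([pts("top",[(225,203)],8,(275,240),77.5),pts("top",[(155,121),(128,245)],8,(275,240),50),pts("top",[(168,150),(200,175)],8,(275,240),77.5)]))
rep("holder scene",pts("scene",[(35,165),(258,22),(440,150),(222,305)],5,(135,175),26))
rep("cap scene",pts("scene",[(172,160),(182,75)],6,(230,240),77.5))
rep("jar scene",pts("scene",[(130,290),(288,225),(62,168)],6,(230,240),50))
for n,u,v,z in [("dye",233,170,98),("smj",303,163,92),("can",278,183,51),("wh",364,208,40)]: print(n,unproj("top",u,v,z).round())
print("bowl rim pts",[unproj("top",u,v,80).round()[:2] for u,v in[(356,290),(362,262),(400,248)]])
```

```text
jar top [[539.1, 8.4], [533.8, -46.4], [480.8, -40.2], [486.1, 13.3]] mean [510.  -16.2  50. ] sides [55.1 53.5 53.8 53.3] ang [-95.5 173.3  84.3  -5.3]
holder top [[515.4, 328.1], [549.5, 199.4], [423.9, 168.8], [391.0, 293.5]] mean [470.  247.5  26. ] sides [133.2 129.3 129.  129.1] ang [ -75.2 -166.3  104.8   15.5]
pocket [[492.5, 287.3], [507.6, 225.0], [447.7, 207.9], [432.9, 268.9]] mean [470.2 247.3  26. ] sides [64.1 62.3 62.8 62.3] ang [ -76.4 -164.1  103.6   17.1]
cap top/dots [[510.1, -16.2], [533.1, 2.3], [496.4, 9.7], [524.9, 0.5], [518.0, -8.9]] mean [516.5  -2.5  66.5] sides [40.3 37.4 40.6 11.7 10.8] ang [  38.9  168.6  -17.8 -126.5 -136.8]
holder scene [[391.7, 293.7], [517.3, 328.5], [549.5, 202.9], [427.9, 170.5]] mean [471.6 248.9  26. ] sides [130.3 129.7 125.8 128.4] ang [  15.5  -75.6 -165.1  106.4]
cap scene [[507.5, -23.5], [527.5, 3.1]] mean [517.5 -10.2  77.5] sides [33.3 33.3] ang [  53.1 -126.9]
jar scene [[481.1, -40.6], [534.9, -46.7], [486.6, 10.9]] mean [500.9 -25.5  50. ] sides [54.1 75.2 51.8] ang [ -6.5 129.9 -96.1]
dye [724. 150.  98.]
smj [747. -12.  92.]
can [705.  44.  51.]
wh [ 651. -169.   40.]
bowl rim pts [array([ 456., -140.]), array([ 520., -154.]), array([ 554., -243.])]
```

```bash
cat >> h.py <<'E'
from scipy.spatial.transform import Rotation as R
def go(x,y,z,yaw):
    """tool-frame shift (current axes) to the target, then az to bring tool x to yaw (deg); tilt error"""
    o=get_obs(); w=o["ee_rot"]; r=R.from_quat([w[1],w[2],w[3],w[0]])
    t=R.from_euler("z",yaw,degrees=True)*R.from_euler("x",180,degrees=True)
    print("t",o["clock"],"pos",o["position"].round(1),"yaw",np.degrees(np.arctan2(*r.as_matrix()[[1,0],0])).round(2),
      "F",o["ft_force"].round(1),"grip",o["gripper_force"],round(o["grip_width"]*85.4,1),"q6",o["q"][5].round(3))
    print("shift",r.inv().apply(np.array([x,y,z])-o["position"]).round(1),"rotvec",(r.inv()*t).as_rotvec().round(4))
E
python3 -c "
from h import *
go(510,-16.5,250,84)"
```

```text
t 0.1 pos [ 133.3 -533.2  303.2] yaw 14.03 F [ 0.7  0.3 -0.8] grip 0.0 85.4 q6 1.437
shift [ 490.7 -409.9   53.9] rotvec [-1.2000e-03 -1.1000e-03 -1.2213e+00]
```

Request:
step_arm --pt "85 30.7 -25.6 3.3 0 0 0" --pt "85 30.7 -25.6 3.3 0 0 0" --pt "85 30.7 -25.6 3.3 0 0 0" --pt "85 30.7 -25.6 3.3 0 0 0" --pt "85 30.7 -25.6 3.3 0 0 0" --pt "85 30.7 -25.6 3.3 0 0 0" --pt "85 30.7 -25.6 3.3 0 0 0" --pt "85 30.7 -25.6 3.3 0 0 0" --pt "85 30.7 -25.6 3.3 0 0 0" --pt "85 30.7 -25.6 3.3 0 0 0" --pt "85 30.7 -25.6 3.3 0 0 0" --pt "85 30.7 -25.6 3.3 0 0 0" --pt "85 30.7 -25.6 3.3 0 0 0" --pt "85 30.7 -25.6 3.3 0 0 0" --pt "85 30.7 -25.6 3.3 0 0 0" --pt "85 30.7 -25.6 3.3 0 0 0"

```text
clock: 1.7
position: [511.1, -15.6, 250.7]
ee_rot: [0.0, 0.993, 0.122, -0.0]
ft_force: [0.3, -0.1, 0.1]
grip_width: 0.993
gripper_force: 0.0
```

Request:
step_arm --pt "85 0 0 0 0 0 -0.1357" --pt "85 0 0 0 0 0 -0.1357" --pt "85 0 0 0 0 0 -0.1357" --pt "85 0 0 0 0 0 -0.1357" --pt "85 0 0 0 0 0 -0.1357" --pt "85 0 0 0 0 0 -0.1357" --pt "85 0 0 0 0 0 -0.1357" --pt "85 0 0 0 0 0 -0.1357" --pt "85 0 0 0 0 0 -0.1357" --pt "85 0 0 0 0 0 0" --pt "85 0 0 0 0 0 0"

```text
clock: 2.8
position: [510.4, -17.2, 250.8]
ee_rot: [-0.0, 0.744, 0.668, -0.0]
ft_force: [-0.4, -0.5, -0.4]
grip_width: 0.996
gripper_force: 0.0
```

```bash
python3 -c "
from h import *
go(510,-16.5,90,84)"
```

```text
t 2.8 pos [510.4 -17.2 250.8] yaw 83.84 F [-0.4 -0.5 -0.4] grip 0.0 85.1 q6 1.5
shift [  0.6  -0.4 160.8] rotvec [-0.0005 -0.     -0.0028]
```

Request:
step_arm --pt "85 0.6 -0.4 40 0 0 0" --pt "85 0 0 40 0 0 0" --pt "85 0 0 30 0 0 0" --pt "85 0 0 20 0 0 0" --pt "85 0 0 15 0 0 0" --pt "85 0 0 10 0 0 0" --pt "85 0 0 5.8 0 0 0" --pt "85 0 0 0 0 0 0" --pt "85 0 0 0 0 0 0" --pt "50 0 0 0 0 0 0" --pt "50 0 0 0 0 0 0" --pt "50 0 0 0 0 0 0" --pt "50 0 0 0 0 0 0" --pt "50 0 0 0 0 0 0" --pt "50 0 0 0 0 0 0" --grip_force 60

```text
clock: 4.3
position: [510.6, -16.6, 91.2]
ee_rot: [0.0, 0.743, 0.669, 0.0]
ft_force: [-0.1, 0.4, 5.7]
grip_width: 0.645
gripper_force: 62.9
```

```bash
python3 -c "
from h import *
go(510,-16.5,90,84)
im=read_camera('scene')[:,:,::-1];im2=read_camera('top')[:,:,::-1]
cv2.imwrite('pics/g.png',np.hstack([crop(im,180,160,100,150,4)[:,:],crop(im2,255,215,100,150,4)]))"
```

```text
t 4.3 pos [510.6 -16.6  91.2] yaw 84.0 F [-0.1  0.4  5.7] grip 62.90456414222717 55.1 q6 1.498
shift [ 0.  -0.6  1.2] rotvec [ 0.0011  0.0001 -0.    ]
```

View pics/g.png

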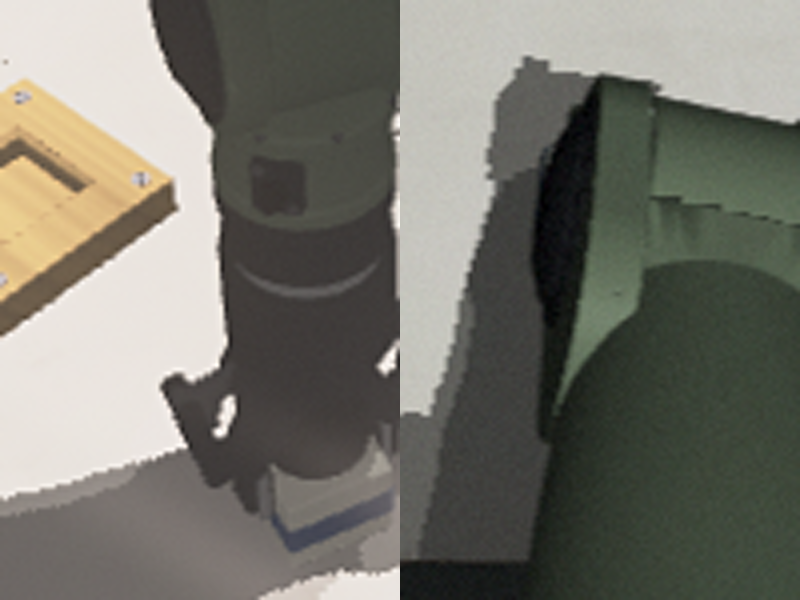

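The scene view shows the jar gripped, with the finger pads on its upper body above the blue band, opening 55 mm. I'll lift it and carry it over.

Request:
step_arm --pt "50 0 0 -10 0 0 0" --pt "50 0 0 -20 0 0 0" --pt "50 0 0 -30 0 0 0" --pt "50 0 0 -20 0 0 0" --pt "50 0 0 0 0 0 0"

```text
clock: 4.9
position: [511.9, -16.8, 173.1]
ee_rot: [0.002, 0.743, 0.669, 0.002]
ft_force: [0.8, 1.0, -3.5]
grip_width: 0.644
gripper_force: 63.4
```

```bash
python3 -c "
from h import *
go(470.5,248,171,105.3)"
```

```text
t 4.9 pos [511.9 -16.8 173.1] yaw 84.0 F [ 0.8  1.  -3.5] grip 63.35217833518982 55.0 q6 1.498
shift [259.  -68.9   1.7] rotvec [ 0.0051  0.0013 -0.3717]
```

Request:
step_arm --pt "50 10 -2.7 0 0 0 0" --pt "50 20 -5.4 0 0 0 0" --pt "50 25 -6.6 0 0 0 0" --pt "50 25 -6.6 0 0 0 0" --pt "50 25 -6.6 0 0 0 0" --pt "50 25 -6.6 0 0 0 0" --pt "50 25 -6.6 0 0 0 0" --pt "50 25 -6.6 0 0 0 0" --pt "50 25 -6.6 0 0 0 0" --pt "50 25 -6.6 0 0 0 0" --pt "50 19 -5.3 0 0 0 0" --pt "50 10 -2.7 0 0 0 0" --pt "50 0 0 0 0 0 -0.0929" --pt "50 0 0 0 0 0 -0.0929" --pt "50 0 0 0 0 0 -0.0929" --pt "50 0 0 0 0 0 -0.0929" --pt "50 0 0 0 0 0 0" --pt "50 0 0 0 0 0 0"

```text
clock: 6.7
position: [468.2, 248.0, 169.5]
ee_rot: [-0.0, 0.608, 0.794, -0.001]
ft_force: [-1.6, -0.5, -3.7]
grip_width: 0.648
gripper_force: 63.1
```

```bash
python3 -c "
from h import *
go(470.5,248,150,105.3)
b=proj('scene',(470,248,60)).astype(int); print(b)
im=read_camera('scene')[:,:,::-1];im2=read_camera('top')[:,:,::-1]
cv2.imwrite('pics/h.png',crop(im,max(b[0]-60,0),b[1]-60,120,120,5)); print(max(b[0]-60,0),b[1]-60)"
```

```text
t 6.7 pos [468.2 248.  169.5] yaw 105.17 F [-1.6 -0.5 -3.7] grip 63.127559423446655 55.3 q6 1.654
shift [-0.6  2.2 19.5] rotvec [-0.0016  0.0002 -0.0023]
[179 195]
119 135
```

View pics/h.png

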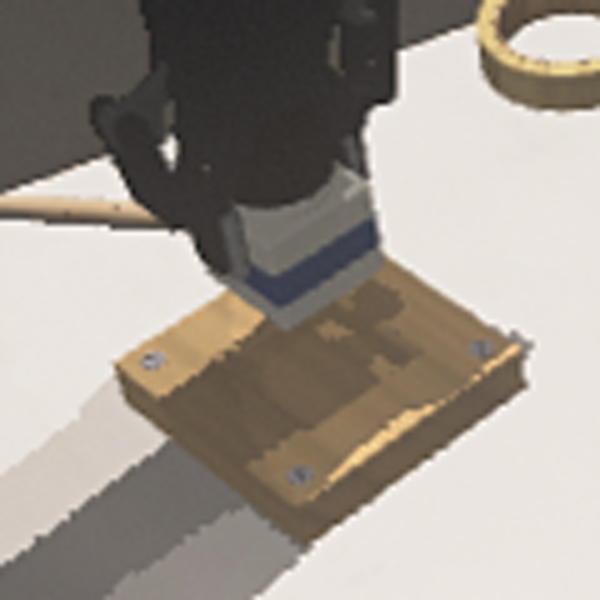

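The scene view shows the jar held over the holder, with its bottom front corner at about (285,328) and its right corner at (382,247) in the 5x crop. I'll check these against the expected geometry.

```bash
python3 -c "
from h import *
for x,y in [(285,328),(382,247)]: print('meas',unproj('scene',(x+.5)/5-.5+119,(y+.5)/5-.5+135,78.3).round(1))
c,s=np.cos(np.radians(15.2)),np.sin(np.radians(15.2))
for a,b in [(-28,-28),(28,-28),(-28,28)]:
  p=np.array([468.2+c*a-s*b,248+s*a+c*b,78.3]); u=proj('scene',p); print('exp',p.round(1),((u-[119,135]+.5)*5-.5).round(0))
"
```

```text
meas [451.1 219.6  78.3]
meas [507.8 243.9  78.3]
exp [448.5 213.6  78.3] [285. 338.]
exp [502.6 228.3  78.3] [387. 271.]
exp [433.8 267.7  78.3] [203. 278.]
```

```bash
python3 -c "
from h import *
im=cv2.imread('pics/h.png')[120:360,170:430]
im=cv2.resize(im,None,fx=2.3,fy=2.3,interpolation=cv2.INTER_CUBIC)
c,s=np.cos(np.radians(15.2)),np.sin(np.radians(15.2))
def pt(a,b,z):
  u=proj('scene',(468.2+c*a-s*b,248+s*a+c*b,z)); u=((u-[119,135]+.5)*5-.5-[170,120]+.5)*2.3-.5; return tuple(u.round().astype(int).tolist())
for z in(78.3,128.3):
  for i,j in [((-28,28),(-28,-28)),((-28,-28),(28,-28)),((28,-28),(28,28))]: cv2.line(im,pt(*i,z),pt(*j,z),(0,0,255),1)
cv2.imwrite('pics/h2.png',im)
"
```

```text
(no output)
```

View pics/h2.png

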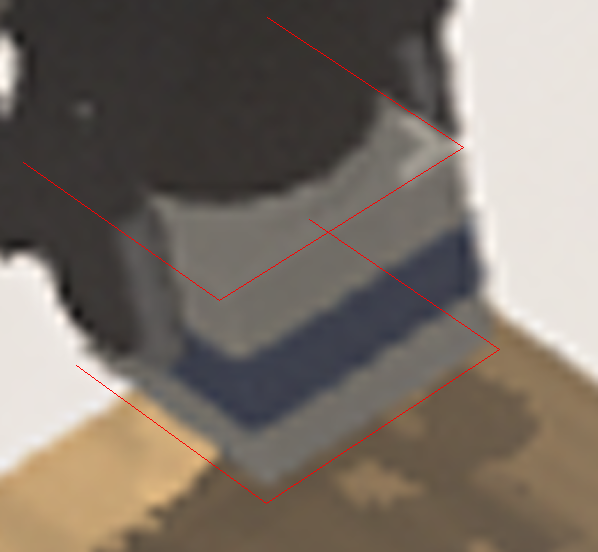

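```bash
python3 -c "
from h import *
go(470.2,247.3,122,105.2)"
```

```text
t 6.8 pos [468.5 248.1 169.8] yaw 105.21 F [ 0.7  1.3 -4.3] grip 63.127098083496094 54.8 q6 1.653
shift [-1.2  1.5 47.8] rotvec [-0.0009  0.0001  0.0001]
```

Request:
step_arm --pt "50 -0.6 0.8 10 0 0 0" --pt "50 -0.6 0.7 20 0 0 0" --pt "50 0 0 12 0 0 0" --pt "50 0 0 6 0 0 0" --pt "50 0 0 0 0 0 0" --pt "50 0 0 2 0 0 0" --pt "50 0 0 2 0 0 0" --pt "50 0 0 2 0 0 0" --pt "50 0 0 2 0 0 0" --pt "50 0 0 0 0 0 0"

```text
clock: 7.8
position: [470.5, 247.4, 114.2]
ee_rot: [-0.0, 0.607, 0.795, -0.0]
ft_force: [0.7, -0.4, -3.8]
grip_width: 0.649
gripper_force: 63.0
```

```bash
python3 -c "
from h import *
go(470.2,247.3,99.2,105.2)"
```

```text
t 7.8 pos [470.5 247.4 114.2] yaw 105.29 F [ 0.7 -0.4 -3.8] grip 63.04229378700256 55.5 q6 1.649
shift [-0.1 -0.3 15. ] rotvec [-0.0002  0.      0.0016]
```

No contact yet, with the bottom at about 23 mm. I'll continue in small steps.

Request:
step_arm --pt "50 0 0 2 0 0 0" --pt "50 0 0 2 0 0 0" --pt "50 0 0 0 0 0 0"

```text
clock: 8.1
position: [470.4, 247.4, 110.0]
ee_rot: [-0.0, 0.607, 0.795, -0.0]
ft_force: [-0.2, -0.1, -4.0]
grip_width: 0.647
gripper_force: 63.0
```

Request:
step_arm --pt "50 0 0 2 0 0 0" --pt "50 0 0 2 0 0 0" --pt "50 0 0 0 0 0 0"

```text
clock: 8.4
position: [470.4, 247.4, 106.0]
ee_rot: [-0.0, 0.607, 0.795, -0.0]
ft_force: [0.0, 0.2, -3.4]
grip_width: 0.643
gripper_force: 63.0
```

Request:
step_arm --pt "50 0 0 1.5 0 0 0" --pt "50 0 0 1.5 0 0 0" --pt "50 0 0 0 0 0 0"

```text
clock: 8.7
position: [470.4, 247.4, 103.1]
ee_rot: [-0.0, 0.607, 0.795, -0.0]
ft_force: [0.6, -0.4, -3.3]
grip_width: 0.642
gripper_force: 63.0
```

Request:
step_arm --pt "50 0 0 1.5 0 0 0" --pt "50 0 0 1 0 0 0" --pt "50 0 0 0 0 0 0"

```text
clock: 9.0
position: [470.5, 247.4, 100.6]
ee_rot: [-0.0, 0.607, 0.795, -0.0]
ft_force: [-0.3, 0.4, -3.1]
grip_width: 0.644
gripper_force: 63.0
```

Request:
step_arm --pt "50 0 0 1 0 0 0" --pt "50 0 0 0 0 0 0"

```text
clock: 9.2
position: [470.5, 247.5, 99.7]
ee_rot: [-0.0, 0.607, 0.795, -0.0]
ft_force: [0.2, 0.3, -3.8]
grip_width: 0.646
gripper_force: 63.0
```

Request:
step_arm --pt "50 0 0 0.6 0 0 0" --pt "50 0 0 0.6 0 0 0" --pt "50 0 0 0 0 0 0"

```text
clock: 9.5
position: [470.6, 247.5, 99.2]
ee_rot: [0.0, 0.607, 0.795, 0.0]
ft_force: [-2.1, -0.2, 5.1]
grip_width: 0.645
gripper_force: 64.0
```

Request:
step_arm --pt "50 0 0 0.6 0 0 0" --pt "50 0 0 0.6 0 0 0" --pt "50 0 0 0 0 0 0"

```text
clock: 9.8
position: [470.6, 247.5, 99.2]
ee_rot: [0.0, 0.607, 0.795, 0.0]
ft_force: [-6.1, -2.5, 16.7]
grip_width: 0.647
gripper_force: 65.6
```

The jar is seated: contact came at TCP 99.2, as predicted. I'll release it and rise straight up.

Request:
step_arm --pt "50 0 0 -1.5 0 0 0" --pt "85 0 0 0 0 0 0" --pt "85 0 0 0 0 0 0" --pt "85 0 0 0 0 0 0" --pt "85 0 0 0 0 0 0" --pt "85 0 0 -15 0 0 0" --pt "85 0 0 -25 0 0 0" --pt "85 0 0 -40 0 0 0" --pt "85 0 0 -40 0 0 0" --pt "85 0 0 0 0 0 0"

```text
clock: 10.8
position: [473.6, 248.6, 224.2]
ee_rot: [0.003, 0.607, 0.795, 0.004]
ft_force: [0.9, 0.2, 0.5]
grip_width: 0.996
gripper_force: 0.0
```

```bash
python3 -c "
from h import *
go(470.5,247.4,138.5,105.2)
im=read_camera('scene')[:,:,::-1]
cv2.imwrite('pics/k.png',crop(im,119,135,120,120,5))
c,s=np.cos(np.radians(15.2)),np.sin(np.radians(15.2))
for z in(90,96,102,108,112):
  u=proj('scene',(468.2+1-28*c+s*11,248+2-28*s-11*c,z)); print(z,(((u-[119,135]+.5)*5-.5-[170,120]+.5)*2.3).round())
"
```

```text
t 10.8 pos [473.6 248.6 224.2] yaw 105.3 F [0.9 0.2 0.5] grip 0.0 85.0 q6 1.649
shift [-0.4 -4.1 85.6] rotvec [ 0.0096 -0.0008  0.0018]
90 [197. 406.]
96 [191. 382.]
102 [185. 358.]
108 [180. 334.]
112 [176. 318.]
```

View pics/k.png

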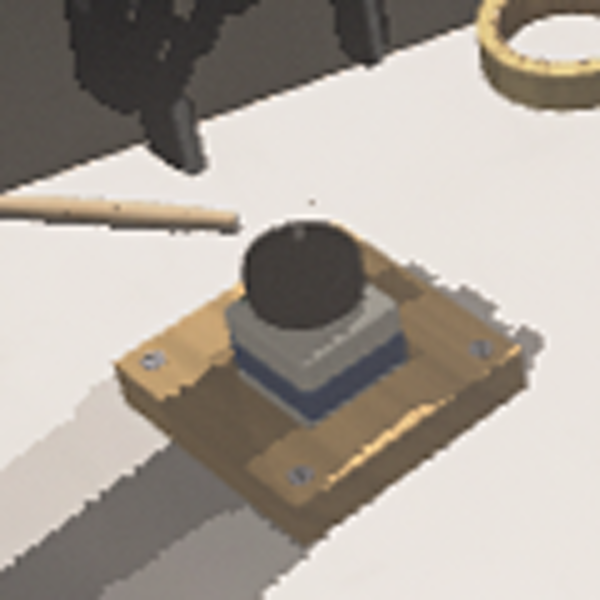

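The scene view shows the jar standing square and home in the pocket, with the white line near the back of the cap at (300,232) in the 5x crop. The fingertips reached 68 mm ahead of the TCP at this opening, so I'll grip the cap at TCP z of about 137.

Request:
step_arm --pt "85 0 0 0 0 0 0" --pt "85 0 0 0 0 0 0" --pt "85 0 0 10 0 0 0" --pt "85 0 0 25 0 0 0" --pt "85 0 0 25 0 0 0" --pt "85 0 0 12 0 0 0" --pt "85 0 0 5 0 0 0" --pt "85 0 0 0 0 0 0" --pt "85 0 0 0 0 0 0"

```text
clock: 11.75
position: [471.1, 247.7, 142.4]
ee_rot: [0.0, 0.607, 0.795, 0.0]
ft_force: [0.2, 0.8, 0.4]
grip_width: 0.995
gripper_force: 0.0
```

```bash
python3 -c "
from h import *
go(470.6,247.4,137,105.3)"
```

```text
t 11.75 pos [471.1 247.7 142.4] yaw 105.29 F [0.2 0.8 0.4] grip 0.0 85.0 q6 1.649
shift [-0.1 -0.6  5.4] rotvec [ 0.001  -0.     -0.0002]
```

Request:
step_arm --pt "85 0 -0.4 5.4 0 0 0" --pt "85 0 0 0 0 0 0" --pt "45 0 0 0 0 0 0" --pt "45 0 0 0 0 0 0" --pt "45 0 0 0 0 0 0" --pt "45 0 0 0 0 0 0" --pt "45 0 0 0 0 0 0" --pt "45 0 0 0 0 0 0" --grip_force 100

```text
clock: 12.55
position: [470.8, 247.6, 137.4]
ee_rot: [0.0, 0.607, 0.795, 0.001]
ft_force: [-0.2, -0.1, 4.7]
grip_width: 0.577
gripper_force: 102.2
```

```bash
python3 -c "
from h import *
go(470.6,247.4,137,105.3);print(get_obs()['wrist_torque'])"
```

```text
t 12.55 pos [470.8 247.6 137.4] yaw 105.3 F [-0.2 -0.1  4.7] grip 102.24007274955511 49.3 q6 1.649
shift [-0.1 -0.2  0.4] rotvec [ 0.0017 -0.0001  0.    ]
[-0.06640512  0.14932735  0.05581172]
```

Cap gripped. Starting the anticlockwise turn (negative az).

Request:
step_arm --pt "45 0 0 0 0 0 -0.06" --pt "45 0 0 -0.1 0 0 -0.08" --pt "45 0 0 -0.2 0 0 -0.08" --pt "45 0 0 -0.2 0 0 -0.08" --pt "45 0 0 -0.2 0 0 -0.08"

```text
clock: 13.05
position: [470.6, 247.8, 138.0]
ee_rot: [0.0, 0.444, 0.896, 0.001]
ft_force: [-0.8, 0.5, 3.5]
grip_width: 0.575
gripper_force: 102.6
```

```bash
python3 -c "
from h import *
go(470.6,247.4,137,105.3);print(get_obs()['wrist_torque'])"
```

```text
t 13.05 pos [470.6 247.8 138. ] yaw 127.23 F [-0.8  0.5  3.5] grip 102.56205696612597 49.1 q6 1.267
shift [-0.3 -0.3  1. ] rotvec [ 0.0016 -0.0004  0.3828]
[ 0.03618645  0.06063767 -0.18670126]
```

Request:
step_arm --pt "45 0 0 -0.2 0 0 -0.08" --pt "45 0 0 -0.2 0 0 -0.08" --pt "45 0 0 -0.2 0 0 -0.08" --pt "45 0 0 -0.2 0 0 -0.08" --pt "45 0 0 -0.2 0 0 -0.08" --pt "45 0 0 -0.2 0 0 -0.08" --pt "45 0 0 0 0 0 0"

```text
clock: 13.75
position: [471.0, 247.9, 139.0]
ee_rot: [0.001, 0.22, 0.975, 0.001]
ft_force: [2.2, 1.1, 1.5]
grip_width: 0.575
gripper_force: 103.3
```

```bash
python3 -c "
from h import *
go(470.6,247.4,137,105.3);print(get_obs()['wrist_torque'])"
```

```text
t 13.75 pos [471.  247.9 139. ] yaw 154.57 F [2.2 1.1 1.5] grip 103.26671652495861 49.1 q6 0.789
shift [ 0.1 -0.6  2. ] rotvec [2.400e-03 2.000e-04 8.599e-01]
[ 0.34972555 -0.27359204 -0.02941055]
```

Request:
step_arm --pt "45 0 0 -0.2 0 0 -0.08" --pt "45 0 0 -0.2 0 0 -0.08" --pt "45 0 0 -0.2 0 0 -0.08" --pt "45 0 0 0 0 0 0"

```text
clock: 14.15
position: [471.1, 248.0, 139.8]
ee_rot: [0.001, 0.102, 0.995, 0.001]
ft_force: [0.9, 2.4, 4.8]
grip_width: 0.576
gripper_force: 103.6
```

```bash
python3 -c "
from h import *
go(470.6,247.4,137,105.3);print(get_obs()['wrist_torque'])
im=read_camera('scene')[:,:,::-1]
cv2.imwrite('pics/m.png',crop(im,139,150,90,80,6))"
```

```text
t 14.15 pos [471.1 248.  139.8] yaw 168.25 F [0.9 2.4 4.8] grip 103.60251780599356 49.2 q6 0.551
shift [ 0.3 -0.7  2.8] rotvec [2.7000e-03 5.0000e-04 1.0986e+00]
[ 0.39474881 -0.16069251  0.01721055]
```

View pics/m.png

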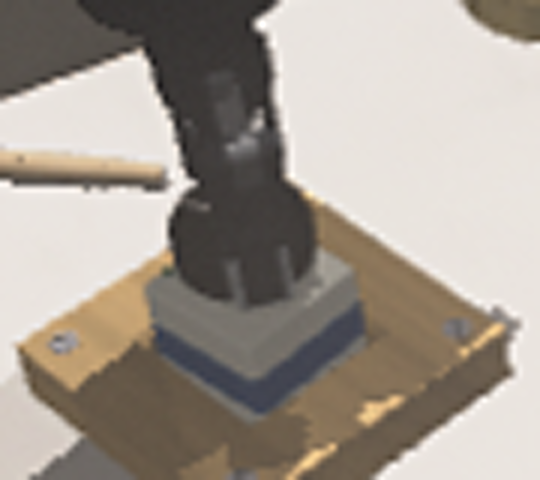

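The scene view shows the jar still square and down, the cap's white line end at about (192,205) and the green dot at (168,272), so the line has nearly reached the green dot. I'll measure the angle.

```bash
python3 -c "
from h import *
c=np.array([471.5,249])
for z in (87.5,89.5):
  for x,y in [(188,203),(210,210)]:
    p=unproj('scene',(x+.5)/6-.5+139,(y+.5)/6-.5+150,z)[:2]; d=p-c; print(z,p.round(1),np.linalg.norm(d).round(1),np.degrees(np.arctan2(d[1],d[0])).round(1))
p=unproj('scene',(168.5)/6-.5+139,(272.5)/6-.5+150,58)[:2]; d=p-c; print('green',p.round(1),np.linalg.norm(d),np.degrees(np.arctan2(d[1],d[0])))
"
```

```text
87.5 [459.5 265.2] 20.2 126.5
87.5 [464.6 257.4] 10.8 129.3
89.5 [458.9 263. ] 18.8 132.1
89.5 [464.  255.1] 9.7 140.6
green [446.9 267.2] 30.61749635814184 143.50381724812152
```

Request:
step_arm --pt "45 0 0 -0.2 0 0 -0.08" --pt "45 0 0 -0.2 0 0 -0.08" --pt "45 0 0 0 0 0 0" --pt "45 0 0 0 0 0 0" --pt "45 0 0 0 0 0 0"

```text
clock: 14.7
position: [470.9, 247.8, 139.9]
ee_rot: [0.001, 0.023, 1.0, 0.001]
ft_force: [1.4, 2.9, 5.6]
grip_width: 0.578
gripper_force: 103.6
```

```bash
python3 -c "
from h import *
go(470.6,247.4,137,105.3);print(get_obs()['wrist_torque'])"
```

```text
t 14.7 pos [470.9 247.8 139.9] yaw 177.33 F [1.4 2.9 5.6] grip 103.59805036336184 49.4 q6 0.392
shift [ 0.3 -0.4  2.9] rotvec [2.0000e-03 5.0000e-04 1.2571e+00]
[ 0.55310655 -0.20138452  0.02882968]
```

Request:
step_arm --pt "45 0 0 -1 0 0 0" --pt "45 0 0 -1 0 0 0" --pt "45 0 0 -1 0 0 0" --pt "45 0 0 -1 0 0 0" --pt "45 0 0 0 0 0 0"

```text
clock: 15.2
position: [469.6, 247.0, 143.0]
ee_rot: [-0.001, 0.022, 1.0, -0.0]
ft_force: [0.6, 1.1, -0.7]
grip_width: 0.577
gripper_force: 103.3
```

The lift force is only about 0.7 N, so the cap is free. Lifting further.

Request:
step_arm --pt "45 0 0 -2 0 0 0" --pt "45 0 0 -3 0 0 0" --pt "45 0 0 -3 0 0 0" --pt "45 0 0 -4 0 0 0" --pt "45 0 0 -4 0 0 0" --pt "45 0 0 -4 0 0 0" --pt "45 0 0 -4 0 0 0" --pt "45 0 0 -4 0 0 0" --pt "45 0 0 -2 0 0 0" --pt "45 0 0 -2 0 0 0" --pt "45 0 0 0 0 0 0" --pt "45 0 0 0 0 0 0" --pt "45 0 0 0 0 0 0" --pt "45 0 0 0 0 0 0" --pt "45 0 0 0 0 0 0"

```text
clock: 16.7
position: [470.1, 247.3, 175.2]
ee_rot: [-0.0, 0.022, 1.0, -0.0]
ft_force: [-0.2, -0.1, -0.7]
grip_width: 0.575
gripper_force: 103.3
```

```bash
python3 -c "
from h import *
go(470.6,247.4,175,177.3)
im=read_camera('scene')[:,:,::-1]
cv2.imwrite('pics/n.png',crop(im,129,130,110,110,5))"
```

```text
t 16.7 pos [470.1 247.3 175.2] yaw 177.48 F [-0.2 -0.1 -0.7] grip 103.30611001700163 49.1 q6 0.389
shift [-0.5  0.1  0.2] rotvec [-0.0001 -0.0003  0.0032]
```

View pics/n.png

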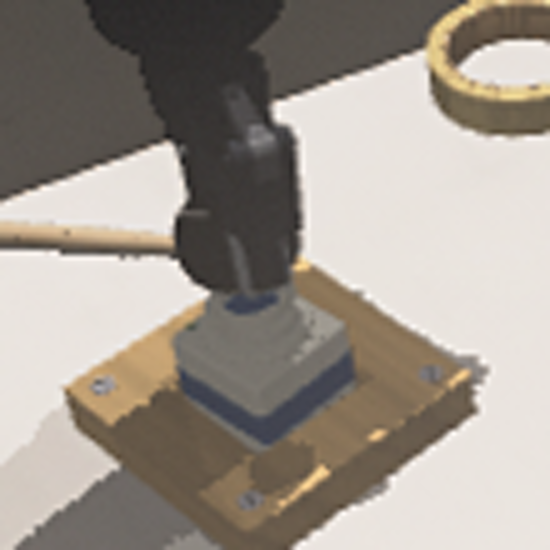

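The scene view shows the cap held level above the open neck, with the mouth visible at about (250,298). The jar is upright and home in the pocket. Handing in.

```bash
python3 -c "
from plant import *
print(finish_job())"
```

```text
the job is handed in; nothing more can be done
None
```

The job is handed in, and no verdict came back: the jar stands home in the holder, and the cap, unscrewed to about the green dot, is held level and still an estimated 2.5 cm above the open mouth.

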